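# Scrape the soap dial clean and index it to the stamp

## Task

Using the scraper block, push the three loose soap trimmings off the dial plate beside the catch tray so that they all drop into the tray; do not touch the soap with the fingers, and do not turn the dial while there is soap on it. Then stand the scraper back on its black mat and turn the dial one position clockwise (seen from above), so that the cleaned plate clicks home under the stamping head. Leave the tins, jar, carton, brush and cup where they are.

Things in the scene. Friction and masses are not known exactly. Their poses are not given: they have to be found in the camera images.
- dial_base: Grey fixed base of a hand-turned indexing dial. Origin on the table (z = 0) on the dial's vertical axis; +y points to the catch tray, +x to the stamping head. The dial is a flat aluminium disc 320 mm in diameter, 12 mm thick, its top face 67 mm above the table; only four posts stand on it.
- head (a point): Centre of the underside of the round stamp (56 mm in diameter), 100 mm from the dial axis along dial_base's +x, 112 mm above the table. It hangs from a fixed arm (200 to 235 mm above the table, 40 mm wide, from 78 to 235 mm from the axis) on a column 198 to 233 mm from the axis.
- dial (a joint): Turn of the dial in radians, growing clockwise as seen from above. 0 is the starting position; a spring detent holds it every quarter turn (0, 1.571, 3.142, also negative). About 4 N at a post takes it out of a detent; between detents it turns freely and stays where it is left; it snaps home from within about 0.08 rad.
- post (a point): Top centre of one of the dial's four upright round black posts, 22 mm in diameter, 60 mm tall above the dial face, 140 mm from the dial axis. It turns with the dial and starts in the direction (-1, -1) of dial_base's x, y: on the robot's side, to its right. The others stand at quarter turns from it, between the plates.
- plate (a point): Centre of the plate that starts beside the tray, on the dial's top face (67 mm above the table), 100 mm from the dial axis; marked by a thin steel disc 104 mm in diameter flush with the face (four alike, at quarter turns). Turns with the dial.
- tray (a point): Centre of the inner floor of the open steel catch tray fixed to dial_base, 222 mm from the dial axis along its +y, 5 mm above the table. Axes as dial_base. Tray 200 mm (x) by 160 mm (y), walls 4 mm thick and 40 mm high; its near wall lies 18 mm in under the dial's rim.
- strip0: Loose cream-coloured strip of soap trimming lying on the plate: 16 mm (x) by 70 mm (y), 12 mm thick, about 16 g. Origin at the centre of its underside.
- strip1: Same, 60 mm long (y).
- strip2: Same, 60 mm long (y).
- scraper: Scraper block standing on the mat: steel foot 30 mm (x) by 130 mm (y), 20 mm high, with a wooden grip bar 22 mm (x) by 90 mm (y) above it up to 75 mm; both broad faces alike; about 0.2 kg. Origin at the centre of its underside. Grip it across x (22 mm) from above, with the fingertips above the foot.
- mat: Black rubber mat lying fixed on the table, 110 mm (x) by 170 mm (y), 4 mm thick; origin at the centre of its underside.
- tin_a: Bystander: closed aluminium tin, 87 mm in diameter, 34 mm high. Origin under its centre.
- tin_b: Bystander: the same kind of tin.
- amber_jar: Bystander: amber jar with a black cap, 68 mm in diameter, 85 mm high.
- carton: Bystander: upright brown and black carton, 62 by 62 mm, 130 mm high.
- shave_brush: Bystander: shaving brush standing on its handle, 52 mm in diameter, 112 mm high.
- paper_cup: Bystander: white cup, 76 mm in diameter, 95 mm high.
There are look-alikes about, which are no part of the job. Leave any blue or yellow look-alike of the strip0 alone.

How it is judged:
By the outcome, as a careful person would: the job done as asked, in the order asked, and still so for the second after the job is handed in, with the robot touching nothing.
It also fails if it takes over 70 s, if anything falls off the work surface, if the arm or the gripper's body presses on something with over 40 N, if the wrist force passes 120 N, or if a joint passes its speed limit or range.

## Robot

A 6-joint arm with a two-finger parallel gripper is mounted at the origin on the work surface. World frame = base frame: x ahead of the robot, y to its left, z up, the work surface at z = 0. Lengths are in m, angles in rad, forces in N, time in s.
With the tool pointing down it reaches from about 0.3 to 0.875 m from the base axis. Payload 6.4 kg.
Tool frame: the origin (TCP) lies midway between the tips of the shut fingers; the grasp point (between the pads) lies 19 mm behind it; z points along the fingers, y is the line along which they close (so a half turn about z gives the same grasp; the last joint's range is limited). The gripper opens to 85 mm and grips with 20 to 120 N. Pads are 22 mm wide; open, the fingers measure 114 mm over their backs; the gripper's body (76 mm by 85 mm) begins 54 mm behind the grasp point. The pads swing forward as they close: fully open they stand 13 mm farther back than shut.
Start: joints at [0.974, 0.181, 1.607, -0, 1.354, -0.206], TCP at [0.219, 0.532, 0.231] pointing down, gripper open.
Joint ranges: [-2.99, 2.99], [-0.89, 2.07], [0.3, 2.58], [-1.14, 4.28], [0, 2.63], [-3.12, 3.12]. Speed limits (rad/s): [2.57, 2.57, 3.01, 3.14, 3.14, 3.14].

## Interface

Orientations are given as a unit quaternion [w, x, y, z].
In Python, from bench import get_obs, camera, hand_in gives the robot as it stands.
- The arm moves only by the tool carry_out, never from a script. Its argument "plan" is a list that holds one entry, the list of rows, each a list of 7 numbers: the shift along the world's x, y, z in m, then the turn, a rotation vector about the world's x, y, z in rad, then the opening, from 0 (shut) to 1 (fully open). In form: [[[x, y, z, rx, ry, rz, hand], ...]]. A call has exactly 5 rows; each row is the pose to reach, as a shift and turn from the pose commanded when the call began; what a row does not reach only later rows make up. A row lasts 1/12 s, in which the tool goes at most 41.7 mm and 7.16 degrees, less where a joint would pass 70% of its speed; a pose out of reach is approached as far as the arm can. A call with a gripper value outside its range is refused whole. The fingers move at their own pace and stop on an object; the grip force is fixed at half the most. Time passes only in rows, so rows that repeat a pose let the fingers close, or fill a call up. It gives the time, the measured TCP pose, the force, the opening and the grip force at its end, in the units of the state.
- get_obs(): the state, without advancing time (a new reading comes with each control period).
- camera(name): name is "scene" or "top" or "wrist"; returns a dict with "pixels" (420x560x3 uint8, red, green, blue), "z_map" (420x560 float32, m along the optical axis (not along the pixel's ray), 0 where there is no reading), "camera_matrix" (3x3 intrinsics, pixels), "cam_to_world" (4x4, takes a point from camera to world coordinates). Camera axes: x right, y up, looking along -z (the intrinsics and any distortion apply to the point x, -y, -z); pixel columns grow to the right and rows downward; lengths in m; the calibration is good to about 2 mm. A picture is of the moment at which its call begins.
- hand_in(): hands the job in; it is judged then, once.
The state is a dict: "time_s": time; "q": joint angles; "dq": joint speeds; "joint_efforts": joint torques, N m; "eef_pos": TCP position; "eef_rot": TCP orientation; "wrist_force": force on the tool from outside, world axes, zero at the start; "torque": the same for the moment, N m; "opening": opening from 0.0 (shut) to 1.0 (fully open); "grasp_force": force on a finger pad.
Only numpy, scipy, OpenCV 4.12 (cv2) and the standard library are available. Lean on these libraries where they do the work, as an engineer would, in place of code of your own. Each camera call takes 0.05 s, during which the arm holds its last target. There are 200 camera calls.

## Working session

There is one attempt and no reset: what is moved stays moved. The work goes in short steps, Python scripts to look and compute and a tool call to move; the robot and the scene stay as the last step left them, time stands still between calls to the robot, and variables do not carry over. Pictures are saved under pics/ and viewed, at most 10 in all, crops included, and the job is handed in when it is done.

Besides the shell and the picture viewer there is one more tool, called after "Emit:" as name(argument=value, ...) on one line, values as JSON. carry_out: Moves the arm, as the interface text tells. Its arguments: {"type":"object","properties":{"plan":{"type":"array","items":{"type":"array","items":{"type":"array","items":{"type":"number"}}}}},"required":["plan"]}

```bash
mkdir -p pics
cat > h.py <<'E'
import numpy as np, cv2, pickle
from bench import get_obs, camera, hand_in
def cap(n,tag):
    c=camera(n); pickle.dump(c,open(f'{tag}.pkl','wb'))
    cv2.imwrite(f'pics/{tag}.png',c['pixels'][:,:,::-1]); return c
def load(tag): return pickle.load(open(f'{tag}.pkl','rb'))
def ray(c,u,v):
    K=np.array(c['camera_matrix']);T=np.array(c['cam_to_world'])
    d=np.linalg.solve(K,np.array([u,v,1.]));d=np.array([d[0],-d[1],-d[2]])
    return T[:3,3],T[:3,:3]@d
def onz(c,u,v,z):
    o,d=ray(c,u,v);return o+d*(z-o[2])/d[2]
def dep(c,u,v):
    o,d=ray(c,u,v);return o+d*c['z_map'][int(v),int(u)]
def cloud(c):
    H,W=c['z_map'].shape;u,v=np.meshgrid(np.arange(W),np.arange(H))
    K=np.array(c['camera_matrix']);T=np.array(c['cam_to_world']);z=c['z_map']
    p=np.stack([(u-K[0,2])/K[0,0]*z,-(v-K[1,2])/K[1,1]*z,-z],-1)
    return p@T[:3,:3].T+T[:3,3]
E
python3 - <<'E'
from h import *
o=get_obs();print(o)
for n in('top','scene','wrist'):
    c=cap(n,n+'0');print(n,c['camera_matrix'],c['cam_to_world'])
E
```

```text
{'time_s': 0.0, 'q': array([ 9.73720161e-01,  1.81550676e-01,  1.60800104e+00, -1.94281151e-05,
        1.35383635e+00, -2.06318799e-01]), 'dq': array([-0.00059319,  0.00018823, -0.00042654,  0.00085263,  0.00113792,
        0.00040241]), 'joint_efforts': array([-4.05724631e-04, -4.44870186e+01, -3.51337731e+01, -2.74689264e-04,
        8.83035507e-03, -1.74165365e-05]), 'eef_pos': array([0.2186875 , 0.53118196, 0.23038212]), 'eef_rot': array([-3.42257142e-04,  1.94135890e-01,  9.80974235e-01, -8.29956520e-04]), 'wrist_force': array([ 0.21176666,  0.44725796, -0.4052213 ]), 'torque': array([0.03123933, 0.01923058, 0.05665192]), 'grasp_force': 0.0, 'opening': 0.9986351915690184}
top [[503.76044436   0.         278.15046342]
 [  0.         503.76044436 205.55224375]
 [  0.           0.           1.        ]] [[-5.30297612e-02  9.77350923e-01 -2.04873175e-01  2.16796471e-01]
 [-9.98592821e-01 -5.19984865e-02  1.04180064e-02  3.10079681e-03]
 [-4.71046870e-04  2.05137347e-01  9.78733083e-01  1.62044484e+00]
 [ 0.00000000e+00  0.00000000e+00  0.00000000e+00  1.00000000e+00]]
scene [[497.85523313   0.         278.09072472]
 [  0.         497.85523313 208.18049622]
 [  0.           0.           1.        ]] [[-0.846711   -0.39092107  0.36091717  1.00487712]
 [ 0.53194201 -0.60812293  0.58925732  0.73264354]
 [-0.01087109  0.69091766  0.72285172  1.0310664 ]
 [ 0.          0.          0.          1.        ]]
wrist [[329.30459351   0.         280.04454387]
 [  0.         329.30459351 213.39228106]
 [  0.           0.           1.        ]] [[ 3.81805570e-01 -8.87892196e-01 -2.56655325e-01  1.53614216e-01]
 [ 9.24242330e-01  3.66551927e-01  1.06844752e-01  5.58514477e-01]
 [-7.89117290e-04 -2.78005637e-01  9.60579119e-01  3.74258020e-01]
 [ 0.00000000e+00  0.00000000e+00  0.00000000e+00  1.00000000e+00]]
```

View pics/top0.png

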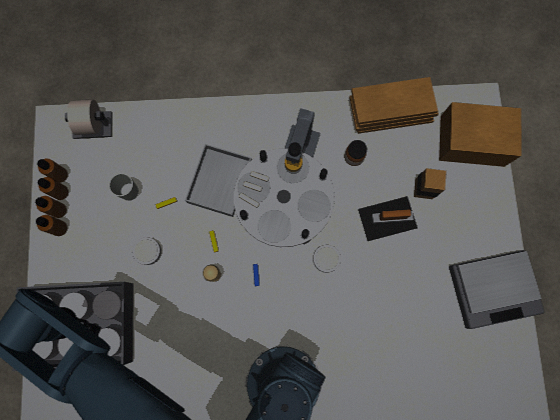

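View pics/scene0.png

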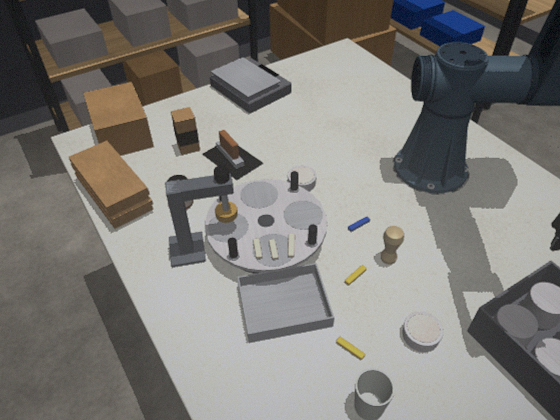

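The top view shows the dial at (283,197), head at (293,160), tray at (218,180), three cream strips at (250–260,175–198), scraper on the mat at (388,217), and a tin at (327,258) near the robot-side-right post at (305,234). The scene view agrees: strips at (257–291,247), blue and yellow look-alikes off the dial.

```bash
python3 - <<'E'
from h import *
t=load('top0');s=load('scene0')
def blobs(c,mask,roi,amin,zr=None):
    P=cloud(c);m=mask.astype(np.uint8)
    r=np.zeros_like(m);r[roi[1]:roi[3],roi[0]:roi[2]]=1;m*=r
    if zr: m*=((P[...,2]>zr[0])&(P[...,2]<zr[1])).astype(np.uint8)
    n,l,st,ce=cv2.connectedComponentsWithStats(m,connectivity=4)
    for i in range(1,n):
        if st[i,4]>=amin:
            p=P[l==i];rect=cv2.minAreaRect((p[:,:2]*1000).astype(np.float32))
            print(st[i,4],ce[i].round(1),'med',np.median(p,0).round(4),'rect',np.round(rect[0],1),np.round(rect[1],1),round(rect[2],1))
    return l
for n,c,roi in(('top',t,(180,130,460,280)),('scene',s,(160,120,345,350))):
    px=c['pixels'].astype(int);P=cloud(c);hsv=cv2.cvtColor(c['pixels'],cv2.COLOR_RGB2HSV)
    v=hsv[...,2]
    print(n,'dark z>.11');blobs(c,v<60,roi,8,(.115,.14))
    print('cream on dial');blobs(c,(hsv[...,1]>25)&(v>120),roi,30,(.06,.095))
    print('z .07-.095 strips');blobs(c,v>0,roi,30,(.073,.095))
    print('orange bar');blobs(c,(hsv[...,1]>100)&(hsv[...,0]<20),roi,20,(.055,.09))
    print('mat');blobs(c,v<60,roi,150,(-.01,.015))
    print('foot');blobs(c,v>60,roi,20,(.014,.032))
    # dial disc circle fit
    m=(np.abs(P[...,2]-.067)<.006);r=np.zeros_like(m);r[roi[1]:roi[3],roi[0]:roi[2]]=1
    m=(m&r).astype(np.uint8);k,l,st,ce=cv2.connectedComponentsWithStats(m);i=1+np.argmax(st[1:,4]);p=P[l==i]
    print('dial',cv2.minEnclosingCircle((p[:,:2]*1000).astype(np.float32)),np.median(p[:,2]))
E
python3 - <<'E'
import cv2
for n,b in(('top0',(180,130,460,280)),('scene0',(160,140,345,345))):
    i=cv2.imread(f'pics/{n}.png')[b[1]:b[3],b[0]:b[2]]
    f=2.8 if n=='top0' else 2.9
    cv2.imwrite(f'pics/{n}c.png',cv2.resize(i,None,fx=f,fy=f,interpolation=cv2.INTER_CUBIC))
E
```

```text
top dark z>.11
35 [262.5 153.4] med [0.6982 0.0259 0.1264] rect [696.4  26.1] [19.2 16.2] 39.8
16 [294.9 169.8] med [ 0.6386 -0.069   0.1229] rect [640.4 -71.7] [ 7.3 31.7] 8.9
36 [323.6 171.8] med [ 0.6274 -0.1586  0.1254] rect [ 628.  -157.5] [16.4 18.8] 83.2
19 [430.8 188.5] med [ 0.5589 -0.4818  0.1239] rect [ 558.4 -481.6] [42.7  2.6] 78.6
43 [242.9 213.1] med [0.5124 0.0948 0.1252] rect [512.4  94.5] [19.5 19.7] 78.0
40 [305.2 232.3] med [ 0.4439 -0.0889  0.1264] rect [443.3 -89.6] [18.9 18.3] 51.6
cream on dial
z .07-.095 strips
80 [449.2 145.9] med [ 0.6969 -0.5659  0.0824] rect [ 711.1 -568.2] [90.4 38.4] 19.2
273 [357.5 148.9] med [ 0.7096 -0.2759  0.0845] rect [ 709.8 -276.6] [57.1 57.1] 52.9
86 [259.7 175.9] med [0.6385 0.0393 0.0775] rect [640.4  40. ] [59.5 19.5] 68.1
66 [427. 189.] med [ 0.5598 -0.4745  0.0836] rect [ 564.6 -482.4] [74.9 35.4] 45.7
91 [252.1 185.8] med [0.6081 0.0659 0.0777] rect [607.   64.2] [59.2 16.9] 67.1
109 [248.7 199.3] med [0.5651 0.0797 0.0779] rect [563.6  77.7] [69.6 19.5] 50.3
177 [396.8 213.1] med [ 0.4955 -0.3813  0.0785] rect [ 496.3 -3
[... 2012 characters left out ...]
3.4 -381.9] [ 33.1 137.7] 6.2
90 [189.9 147.1] med [ 0.5934 -0.4677  0.0231] rect [ 595.1 -468.3] [14.2 61.9] 77.1
66 [308.1 185. ] med [ 0.3798 -0.1181  0.0274] rect [ 378.4 -121. ] [15.7 54.9] 81.9
27 [188.1 202.9] med [ 0.7062 -0.2437  0.0237] rect [ 702.7 -246. ] [26.4  7.7] 8.6
65 [186.9 250.8] med [ 0.7828 -0.0874  0.0235] rect [777.6 -87. ] [41.2 18. ] 1.5
292 [300.1 278. ] med [0.5767 0.1237 0.0228] rect [572.2 166.2] [ 92.1 190.7] 19.6
118 [253.6 278.7] med [0.6806 0.0829 0.0235] rect [681.   82.2] [ 6.5 68.3] 69.9
353 [289.7 329.6] med [0.6839 0.248  0.0231] rect [678.2 249.6] [  5.8 200.5] 69.5
dial ((575.1295166015625, -33.334373474121094), 162.63558959960938) 0.06653230257828152
```

View pics/top0c.png

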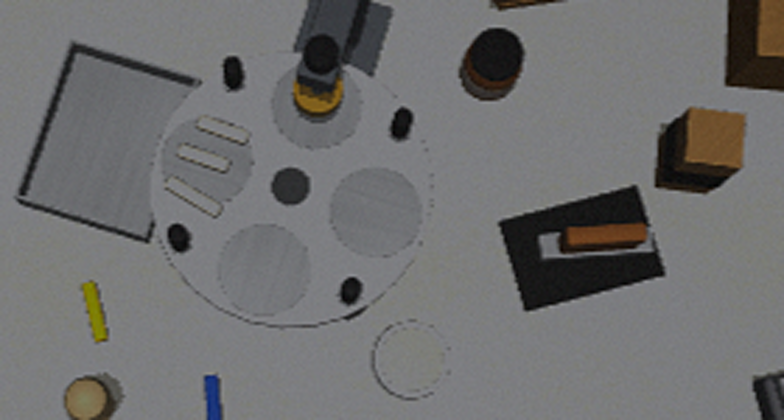

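Located so far: dial axis at (0.5715, −0.0315) with yaw −20.4°, and scraper at (0.4975, −0.382) with yaw about 1°. I'll move over the scraper with the grip offset toward its +y end, which keeps clear of the carton and later of the head.

Emit:
carry_out(plan=[[[0.0112, -0.036, 0, 0, 0, -0.0466, 1], [0.0224, -0.072, 0, 0, 0, -0.0932, 1], [0.0336, -0.108, 0, 0, 0, -0.1398, 1], [0.0448, -0.144, 0, 0, 0, -0.1864, 1], [0.056, -0.18, 0, 0, 0, -0.233, 1]]])

```text
time_s: 0.57
eef_pos: [0.2748, 0.35, 0.2309]
eef_rot: [-0.0, 0.308, 0.952, -0.0]
wrist_force: [1.0, 0.1, -0.2]
opening: 0.998
grasp_force: 0.0
```

Emit:
carry_out(plan=[[[0.0112, -0.036, 0, 0, 0, -0.0466, 1], [0.0224, -0.072, 0, 0, 0, -0.0932, 1], [0.0336, -0.108, 0, 0, 0, -0.1398, 1], [0.0448, -0.144, 0, 0, 0, -0.1864, 1], [0.056, -0.18, 0, 0, 0, -0.233, 1]]])

```text
time_s: 0.98
eef_pos: [0.3309, 0.1701, 0.2313]
eef_rot: [0.0, 0.416, 0.909, 0.0]
wrist_force: [1.6, -0.5, -0.7]
opening: 1.001
grasp_force: 0.0
```

Emit:
carry_out(plan=[[[0.0112, -0.036, 0, 0, 0, -0.0466, 1], [0.0224, -0.072, 0, 0, 0, -0.0932, 1], [0.0336, -0.108, 0, 0, 0, -0.1398, 1], [0.0448, -0.144, 0, 0, 0, -0.1864, 1], [0.056, -0.18, 0, 0, 0, -0.233, 1]]])

```text
time_s: 1.4
eef_pos: [0.387, -0.0102, 0.2314]
eef_rot: [0.0, 0.519, 0.854, 0.0]
wrist_force: [0.4, -0.4, -0.1]
opening: 1.0
grasp_force: 0.0
```

Emit:
carry_out(plan=[[[0.0112, -0.036, 0, 0, 0, -0.0466, 1], [0.0224, -0.072, 0, 0, 0, -0.0932, 1], [0.0336, -0.108, 0, 0, 0, -0.1398, 1], [0.0448, -0.144, 0, 0, 0, -0.1864, 1], [0.056, -0.18, 0, 0, 0, -0.233, 1]]])

```text
time_s: 1.82
eef_pos: [0.443, -0.1903, 0.2311]
eef_rot: [-0.0, 0.615, 0.788, 0.0]
wrist_force: [0.9, 0.2, 0.3]
opening: 1.002
grasp_force: 0.0
```

Emit:
carry_out(plan=[[[0.0112, -0.036, 0, 0, 0, -0.0466, 1], [0.0224, -0.072, 0, 0, 0, -0.0932, 1], [0.0336, -0.108, 0, 0, 0, -0.1398, 1], [0.0448, -0.144, 0, 0, 0, -0.1864, 1], [0.055, -0.177, 0, 0, 0, -0.232, 1]]])

```text
time_s: 2.23
eef_pos: [0.4981, -0.3674, 0.2307]
eef_rot: [-0.0, 0.702, 0.712, -0.0]
wrist_force: [-0.7, 0.7, 0.6]
opening: 0.999
grasp_force: 0.0
```

Run:
```python
from h import *
c=cap('wrist','w1');P=cloud(c);hsv=cv2.cvtColor(c['pixels'],cv2.COLOR_RGB2HSV)
near=(np.abs(P[...,0]-.5)<.09)&(np.abs(P[...,1]+.38)<.12)
for n,lo,hi in(('bar',.07,.09),('foot',.016,.032),('mat',-.002,.012)):
    m=near&(P[...,2]>lo)&(P[...,2]<hi)
    if n=='mat':m&=hsv[...,2]<70
    p=P[m];print(n,len(p),np.median(p[:,2]).round(4),cv2.minAreaRect((p[:,:2]*1000).astype(np.float32)))
for n,z in(('bar',.0785),):
    m=(near&(P[...,2]>.07)).astype(np.uint8)
    k=cv2.findContours(m,0,2)[0];k=max(k,key=cv2.contourArea)
    q=np.array([onz(c,*a[0],z)[:2]*1000 for a in k],np.float32);print('ray',cv2.minAreaRect(q))
```

```text
bar 2635 0.0799 ((521.9175415039062, -418.6396484375), (62.41929626464844, 173.37765502929688), 32.93549728393555)
foot 1235 0.025 ((513.77197265625, -411.67657470703125), (83.24723815917969, 196.00067138671875), 27.76838493347168)
mat 10172 0.0052 ((496.001953125, -368.20538330078125), (106.9631118774414, 168.04067993164062), 12.018678665161133)
ray ((499.49993896484375, -532.0556030273438), (637.81884765625, 188.33929443359375), 0.7002066373825073)
```

View pics/w1.png

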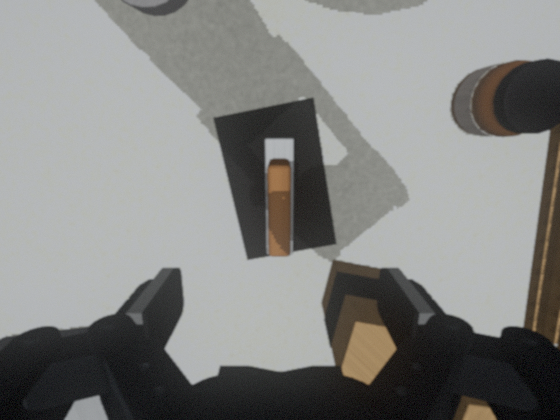

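The wrist view shows the bar at (280,207) centred between the fingers (u≈165 and 395), mat around it, and the carton's near edge at (355,265). I'll check the bar and the carton numbers.

Run:
```python
from h import *
c=load('w1');P=cloud(c);v,u=np.mgrid[:420,:560]
def r(n,m):
    p=P[m];print(n,len(p),np.median(p[:,2]).round(4),[np.round(a,1) for a in cv2.minAreaRect((p[:,:2]*1000).astype(np.float32))])
roi=(u>255)&(u<305)&(v>120)&(v<260)
r('bar',roi&(P[...,2]>.074)&(P[...,2]<.086));r('foot',roi&(P[...,2]>.018)&(P[...,2]<.032))
r('carton',(u>322)&(u<400)&(v>255)&(v<385)&(P[...,2]>.12)&(P[...,2]<.145)&(P[...,1]<-.42))
```

```text
bar 2128 0.0798 [array([ 497.6, -380.9]), array([22., 89.]), np.float64(1.0)]
foot 997 0.025 [array([ 497.6, -380.8]), array([ 29.9, 128.9]), np.float64(1.3)]
carton 2624 0.1309 [array([ 578. , -494.8]), array([61.7, 41.9]), np.float64(79.0)]
```

Emit:
carry_out(plan=[[[-0.0005, 0.002, -0.04, 0, 0, 0.004, 1], [-0.0005, 0.002, -0.08, 0, 0, 0.004, 1], [-0.0005, 0.002, -0.12, 0, 0, 0.004, 1], [-0.0005, 0.002, -0.155, 0, 0, 0.004, 1], [-0.0005, 0.002, -0.189, 0, 0, 0.004, 1]]])

```text
time_s: 2.7
eef_pos: [0.4968, -0.3626, 0.0398]
eef_rot: [-0.001, 0.7, 0.714, 0.0]
wrist_force: [0.7, -0.1, 0.3]
opening: 1.0
grasp_force: 0.0
```

Emit:
carry_out(plan=[[[0, 0, 0, 0, 0, 0, 0.6], [0, 0, 0, 0, 0, 0, 0.3], [0, 0, 0, 0, 0, 0, 0], [0, 0, 0, 0, 0, 0, 0], [0, 0, 0, 0, 0, 0, 0]]])

```text
time_s: 3.12
eef_pos: [0.499, -0.3649, 0.0454]
eef_rot: [0.002, 0.7, 0.714, -0.0]
wrist_force: [-5.5, -0.2, 3.6]
opening: 0.3
grasp_force: 2.5
```

Emit:
carry_out(plan=[[[0, 0, 0, 0, 0, 0, 0], [0, 0, 0, 0, 0, 0, 0], [0, 0, 0, 0, 0, 0, 0], [0, 0, 0, 0, 0, 0, 0], [0, 0, 0, 0, 0, 0, 0]]])

```text
time_s: 3.53
eef_pos: [0.4989, -0.3647, 0.0452]
eef_rot: [0.002, 0.7, 0.714, -0.0]
wrist_force: [-1.0, 1.7, 7.5]
opening: 0.25
grasp_force: 63.5
```

Emit:
carry_out(plan=[[[0, 0, 0.015, 0, 0, 0, 0], [0, 0, 0.05, 0, 0, 0, 0], [0, 0, 0.09, 0, 0, 0, 0], [0, 0, 0.13, 0, 0, 0, 0], [0, 0, 0.165, 0, 0, 0, 0]]])

```text
time_s: 3.95
eef_pos: [0.4977, -0.3634, 0.2107]
eef_rot: [0.001, 0.7, 0.714, -0.0]
wrist_force: [0.6, -1.0, -2.9]
opening: 0.254
grasp_force: 62.1
```

Run:
```python
from h import *
o=get_obs();print(o['eef_pos'],o['eef_rot'],o['wrist_force'],o['torque'],o['opening'])
a=cap('top','t2');b=cap('scene','s2')
for n,c in(('top',a),('scene',b)):
    P=cloud(c);hsv=cv2.cvtColor(c['pixels'],cv2.COLOR_RGB2HSV)
    near=(np.abs(P[...,0]-.5)<.06)&(np.abs(P[...,1]+.38)<.08)&(P[...,2]>.15)&(P[...,2]<.26)
    for k,m in(('bar',near&(hsv[...,1]>100)&(hsv[...,0]<20)),('foot',near&(hsv[...,1]<60)&(P[...,2]<.2))):
        p=P[m]
        if len(p): print(n,k,len(p),p[:,2].min(),np.percentile(p[:,2],[5,50,95]).round(4),p.min(0).round(3),p.max(0).round(3))
cv2.imwrite('pics/s2c.png',cv2.resize(b['pixels'][60:220,150:360,::-1],None,fx=3,fy=3,interpolation=cv2.INTER_CUBIC))
```

```text
[ 0.49766858 -0.36335547  0.21068194] [ 1.05805083e-03  6.99974942e-01  7.14166620e-01 -6.70330071e-06] [ 0.6224732  -1.01471573 -2.85359169] [-0.04720627 -0.08207254  0.01357466] 0.2542557518407027
top bar 30 0.20912939349975557 [0.2285 0.2428 0.2485] [ 0.487 -0.419  0.209] [ 0.507 -0.34   0.251]
top foot 47 0.1741380899620386 [0.1783 0.1888 0.1938] [ 0.481 -0.444  0.174] [ 0.501 -0.411  0.198]
scene bar 207 0.20100718714255605 [0.2055 0.2374 0.254 ] [ 0.492 -0.424  0.201] [ 0.515 -0.333  0.256]
scene foot 247 0.176666849001625 [0.1801 0.193  0.1991] [ 0.483 -0.449  0.177] [ 0.52  -0.315  0.2  ]
```

View pics/s2c.png

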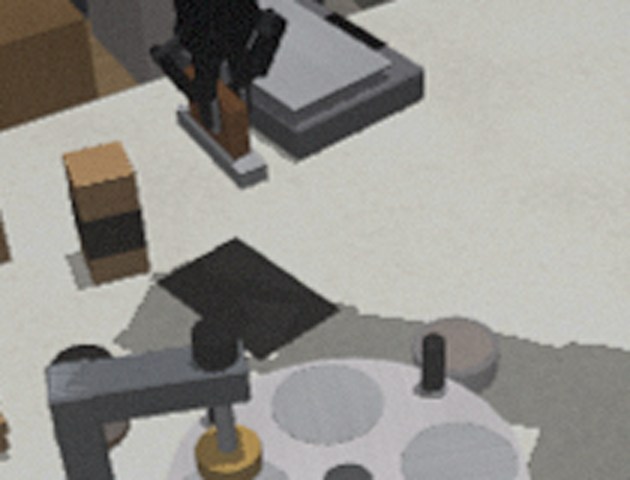

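Emit:
carry_out(plan=[[[-0.0024, -0.0, 0, 0, 0, 0.12, 0], [-0.005, 0.03, 0, 0, 0, 0.24, 0], [-0.007, 0.06, 0, 0, 0, 0.36, 0], [-0.01, 0.09, 0, 0, 0, 0.48, 0], [-0.012, 0.121, 0, 0, 0, 0.6, 0]]])

```text
time_s: 4.47
eef_pos: [0.4845, -0.2409, 0.2065]
eef_rot: [-0.001, 0.455, 0.89, 0.0]
wrist_force: [0.2, 0.8, -1.7]
opening: 0.251
grasp_force: 62.2
```

Emit:
carry_out(plan=[[[-0.0024, 0.03, 0, 0, 0, 0.12, 0], [-0.005, 0.06, 0, 0, 0, 0.24, 0], [-0.007, 0.09, 0, 0, 0, 0.36, 0], [-0.01, 0.11, 0, 0, 0, 0.48, 0], [-0.012, 0.121, 0, 0, 0, 0.596, 0]]])

```text
time_s: 4.88
eef_pos: [0.4724, -0.1184, 0.2067]
eef_rot: [-0.001, 0.173, 0.985, 0.001]
wrist_force: [0.6, 0.2, -2.3]
opening: 0.248
grasp_force: 62.2
```

Emit:
carry_out(plan=[[[0.018, 0.027, 0, 0, 0, 0, 0], [0.036, 0.054, 0, 0, 0, 0, 0], [0.054, 0.081, 0, 0, 0, 0, 0], [0.072, 0.107, 0, 0, 0, 0, 0], [0.086, 0.128, 0, 0, 0, 0, 0]]])

```text
time_s: 5.3
eef_pos: [0.5599, 0.0088, 0.2069]
eef_rot: [-0.0, 0.176, 0.984, 0.0]
wrist_force: [1.2, -0.5, -1.7]
opening: 0.248
grasp_force: 62.3
```

Run:
```python
from h import *
a=cap('top','t3');b=cap('scene','s3');w=cap('wrist','w3')
o=get_obs();print(o['eef_pos'],o['eef_rot'],o['wrist_force'],o['opening'])
cv2.imwrite('pics/m3.png',np.hstack([cv2.resize(b['pixels'][120:330,150:360,::-1],(400,400),interpolation=2),cv2.resize(w['pixels'][:,:,::-1],(400,300)).repeat(1,0)if 0 else cv2.copyMakeBorder(cv2.resize(w['pixels'][:,:,::-1],(400,300)),0,100,0,0,0)]))
for n,c in(('scene',b),('wrist',w)):
    P=cloud(c);hsv=cv2.cvtColor(c['pixels'],cv2.COLOR_RGB2HSV)
    R=P-np.array([.5715,-.0315,0]);X=R@[.937,-.3486,0];Y=R@[.3486,.937,0]
    near=(abs(X+.008)<.09)&(abs(Y-.03)<.04)&(P[...,2]>.14)&(P[...,2]<.26)
    for k,m in(('bar',near&(hsv[...,1]>100)&(hsv[...,0]<20)),('foot',near&(hsv[...,1]<60)&(P[...,2]<.205)&(P[...,2]>.15))):
        if m.sum()>5: print(n,k,m.sum(),[np.percentile(q[m],[2,10,50,90,98]).round(4) for q in(X,Y,P[...,2])])
```

```text
[0.55939212 0.00830177 0.20655192] [-5.70939921e-04  1.74955738e-01  9.84576134e-01  8.97967663e-06] [ 0.26484368 -0.60358025 -2.46045759] 0.2526311150999642
scene bar 313 [array([-0.0451, -0.0096,  0.012 ,  0.0345,  0.038 ]), array([0.0299, 0.0342, 0.0462, 0.0489, 0.0505]), array([0.1921, 0.198 , 0.2325, 0.2409, 0.2419])]
scene foot 538 [array([-0.0687, -0.0615, -0.0026,  0.0508,  0.0578]), array([0.0245, 0.034 , 0.0502, 0.0532, 0.0544]), array([0.1654, 0.1694, 0.1823, 0.1869, 0.1894])]
wrist bar 7438 [array([-0.0528, -0.0509, -0.0302, -0.0061, -0.0006]), array([0.0248, 0.0267, 0.035 , 0.0432, 0.045 ]), array([0.2322, 0.2397, 0.2415, 0.2423, 0.2429])]
wrist foot 3084 [array([-0.0731, -0.0725, -0.062 , -0.0509, -0.041 ]), array([0.0204, 0.0221, 0.0349, 0.0474, 0.0493]), array([0.174 , 0.1855, 0.1868, 0.1878, 0.1918])]
```

View pics/m3.png

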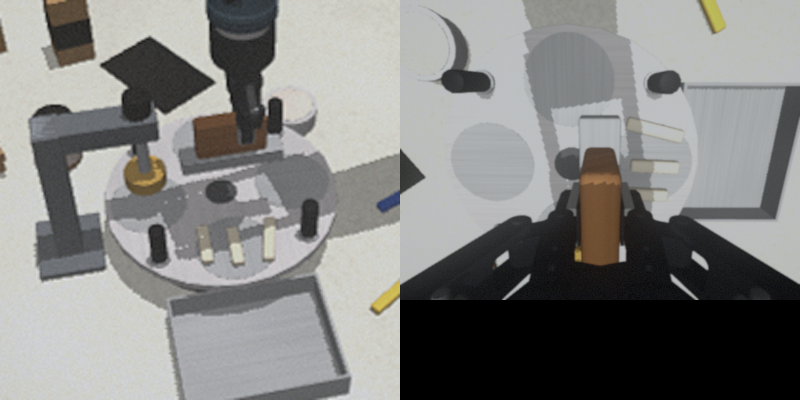

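The two views agree: the scraper hangs level with its underside at z≈0.1667 (TCP 0.2066), aligned with the dial, behind the strips. Now I'll lower it to about 2 mm above the dial face.

Emit:
carry_out(plan=[[[-0.0017, -0.0047, -0.03, 0, 0, 0, 0], [-0.0017, -0.0047, -0.06, 0, 0, 0, 0], [-0.0017, -0.0047, -0.08, 0, 0, 0, 0], [-0.0017, -0.0047, -0.09, 0, 0, 0, 0], [-0.0017, -0.0047, -0.094, 0, 0, 0, 0]]])

```text
time_s: 5.87
eef_pos: [0.5558, 0.0014, 0.1111]
eef_rot: [-0.002, 0.177, 0.984, -0.0]
wrist_force: [0.2, 0.5, -2.1]
opening: 0.244
grasp_force: 62.0
```

Emit:
carry_out(plan=[[[0, 0, -0.001, 0, 0, 0, 0], [0, 0, -0.002, 0, 0, 0, 0], [0, 0, -0.003, 0, 0, 0, 0], [0, 0, -0.004, 0, 0, 0, 0], [0, 0, -0.004, 0, 0, 0, 0]]])

```text
time_s: 6.28
eef_pos: [0.5584, 0.0019, 0.1101]
eef_rot: [0.001, 0.176, 0.984, -0.0]
wrist_force: [-0.3, -0.9, -2.6]
opening: 0.25
grasp_force: 62.0
```

Emit:
carry_out(plan=[[[0.0014, 0.0038, -0.0015, 0, 0, 0, 0], [0.0035, 0.0094, -0.0015, 0, 0, 0, 0], [0.0059, 0.0159, -0.0015, 0, 0, 0, 0], [0.0084, 0.0225, -0.0015, 0, 0, 0, 0], [0.011, 0.03, -0.0015, 0, 0, 0, 0]]])

```text
time_s: 6.7
eef_pos: [0.5695, 0.0325, 0.1083]
eef_rot: [0.001, 0.176, 0.984, -0.0]
wrist_force: [-0.5, -2.1, 1.3]
opening: 0.247
grasp_force: 62.7
```

Emit:
carry_out(plan=[[[0.0028, 0.0075, 0, 0, 0, 0, 0], [0.0056, 0.015, 0, 0, 0, 0, 0], [0.0084, 0.0225, 0, 0, 0, 0, 0], [0.0112, 0.03, 0, 0, 0, 0, 0], [0.014, 0.0375, 0, 0, 0, 0, 0]]])

```text
time_s: 7.12
eef_pos: [0.5834, 0.07, 0.1083]
eef_rot: [0.0, 0.176, 0.984, -0.0]
wrist_force: [-2.2, -4.5, 5.8]
opening: 0.249
grasp_force: 63.1
```

Run:
```python
from h import *
b=cap('scene','s4');w=cap('wrist','w4')
cv2.imwrite('pics/m4.png',np.hstack([cv2.resize(b['pixels'][120:330,150:360,::-1],(400,400),interpolation=2),cv2.copyMakeBorder(cv2.resize(w['pixels'][:,:,::-1],(400,300)),0,100,0,0,0)]))
```

```text
(no output)
```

View pics/m4.png

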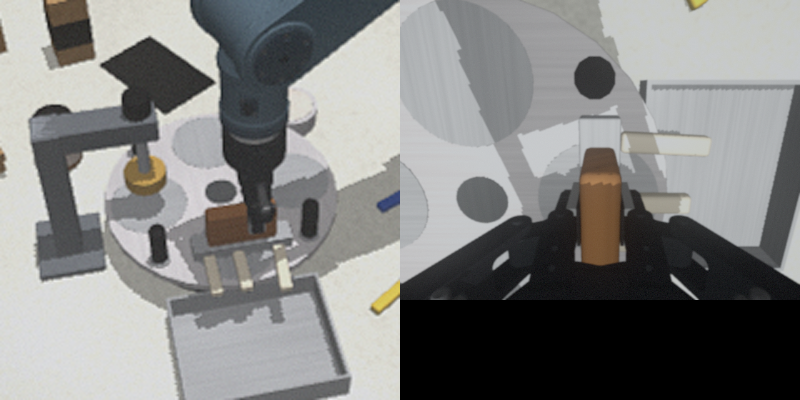

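The picture shows all three strips abreast ahead of the foot, overhanging the tray (scene crop ~(213–283,270)). I'll ease up 1 mm and push on over the rim.

Emit:
carry_out(plan=[[[0.0031, 0.0084, 0.001, 0, 0, 0, 0], [0.0066, 0.0178, 0.001, 0, 0, 0, 0], [0.0105, 0.0281, 0.001, 0, 0, 0, 0], [0.0146, 0.039, 0.001, 0, 0, 0, 0], [0.0192, 0.0515, 0.001, 0, 0, 0, 0]]])

```text
time_s: 7.63
eef_pos: [0.6021, 0.1222, 0.1084]
eef_rot: [-0.0, 0.177, 0.984, 0.0]
wrist_force: [-0.3, -1.2, -1.0]
opening: 0.249
grasp_force: 62.5
```

Run:
```python
from h import *
b=cap('scene','s5');w=cap('wrist','w5');print(get_obs()['wrist_force'])
cv2.imwrite('pics/m5.png',np.hstack([cv2.resize(b['pixels'][120:330,150:360,::-1],(400,400),interpolation=2),cv2.copyMakeBorder(cv2.resize(w['pixels'][:,:,::-1],(400,300)),0,100,0,0,0)]))
```

```text
[0.7271951  1.16428579 0.33376694]
```

View pics/m5.png

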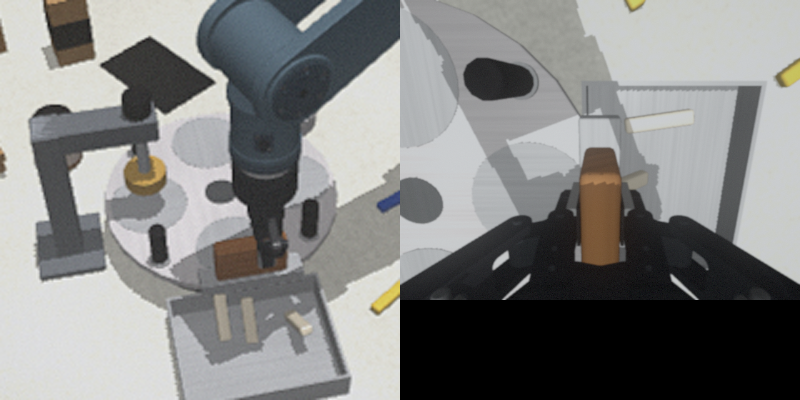

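Two strips lie in the tray at (222,315) and (248,320) in the crop, the third is still dropping in at (298,322). I'll lift and go back to the mat.

Emit:
carry_out(plan=[[[0, 0, 0.015, 0, 0, 0, 0], [0, 0, 0.04, 0, 0, 0, 0], [0, 0, 0.065, 0, 0, 0, 0], [0, 0, 0.09, 0, 0, 0, 0], [0, 0, 0.1, 0, 0, 0, 0]]])

```text
time_s: 8.15
eef_pos: [0.6033, 0.1215, 0.212]
eef_rot: [0.002, 0.176, 0.984, 0.001]
wrist_force: [0.9, -0.3, -2.1]
opening: 0.249
grasp_force: 62.1
```

Emit:
carry_out(plan=[[[-0.013, -0.0245, 0, 0, 0, 0, 0], [-0.026, -0.049, 0, 0, 0, 0, 0], [-0.039, -0.073, 0, 0, 0, 0, 0], [-0.052, -0.098, 0, 0, 0, 0, 0], [-0.064, -0.122, 0, 0, 0, 0, 0]]])

```text
time_s: 8.57
eef_pos: [0.5365, -0.0016, 0.2074]
eef_rot: [-0.001, 0.176, 0.984, 0.0]
wrist_force: [-0.4, -0.3, -2.5]
opening: 0.246
grasp_force: 62.1
```

Emit:
carry_out(plan=[[[-0.013, -0.0245, 0, 0, 0, 0, 0], [-0.026, -0.049, 0, 0, 0, 0, 0], [-0.039, -0.073, 0, 0, 0, 0, 0], [-0.052, -0.098, 0, 0, 0, 0, 0], [-0.064, -0.122, 0, 0, 0, 0, 0]]])

```text
time_s: 8.98
eef_pos: [0.4726, -0.1236, 0.2076]
eef_rot: [-0.001, 0.176, 0.984, 0.0]
wrist_force: [0.2, -0.5, -1.9]
opening: 0.243
grasp_force: 62.1
```

Run:
```python
from h import *
o=get_obs();print(o['eef_pos'],o['eef_rot'],o['wrist_force'])
b=cap('scene','s6');t=cap('top','t6')
for n,c in(('scene',b),('top',t)):
    P=cloud(c);R=P-np.array([.5715,-.0315,0]);X=R@[.937,-.3486,0];Y=R@[.3486,.937,0]
    hsv=cv2.cvtColor(c['pixels'],cv2.COLOR_RGB2HSV)
    print(n,'soap-high on plate px',((abs(X)<.085)&(Y>.03)&(Y<.155)&(P[...,2]>.074)&(P[...,2]<.1)).sum())
    m=((abs(X)<.094)&(Y>.15)&(Y<.3)&(P[...,2]>.01)&(P[...,2]<.08)&(abs(X)<.085)&(Y<.285)).astype(np.uint8)
    k,l,st,ce=cv2.connectedComponentsWithStats(m)
    for i in range(1,k):
        if st[i,4]>25: q=l==i;print(st[i,4],[np.percentile(a[q],[2,50,98]).round(3) for a in(X,Y,P[...,2])])
cv2.imwrite('pics/m6.png',np.hstack([cv2.resize(b['pixels'][120:330,150:360,::-1],(400,400),interpolation=2),cv2.resize(t['pixels'][130:260,180:310,::-1],(400,400),interpolation=2)]))
```

```text
[ 0.47258536 -0.12356574  0.20758741] [-8.74033792e-04  1.76292521e-01  9.84337350e-01  4.05418083e-04] [ 0.16018424 -0.47157186 -1.94678719]
scene soap-high on plate px 0
194 [array([-0.043,  0.004,  0.049]), array([0.15 , 0.155, 0.16 ]), array([0.054, 0.064, 0.071])]
166 [array([0.028, 0.036, 0.044]), array([0.153, 0.177, 0.201]), array([0.013, 0.028, 0.045])]
129 [array([-0.002,  0.006,  0.014]), array([0.151, 0.179, 0.205]), array([0.011, 0.015, 0.018])]
166 [array([-0.069, -0.058, -0.048]), array([0.186, 0.221, 0.252]), array([0.01 , 0.014, 0.019])]
top soap-high on plate px 31
162 [array([-0.034,  0.009,  0.041]), array([0.15 , 0.172, 0.201]), array([0.012, 0.025, 0.072])]
97 [array([-0.073, -0.061, -0.05 ]), array([0.185, 0.217, 0.249]), array([0.01 , 0.015, 0.022])]
```

View pics/m6.png

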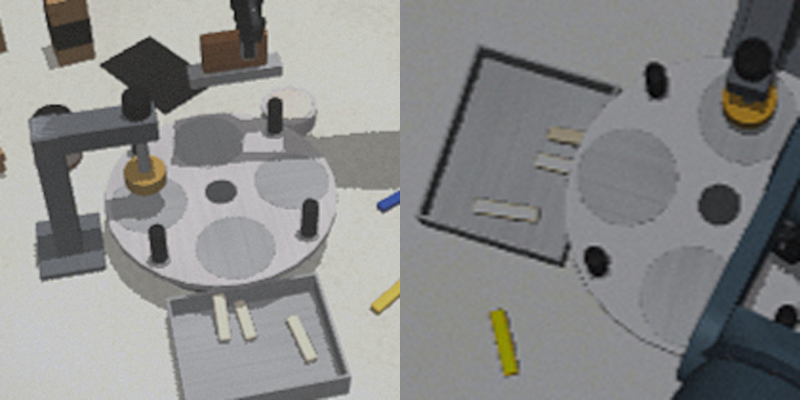

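All three strips are in the tray (scene crop (222,315), (245,320), (302,338)) and the plate is clear. Next, the scraper goes back to the mat.

Emit:
carry_out(plan=[[[0.0024, -0.02, 0, 0, 0, -0.12, 0], [0.005, -0.043, 0, 0, 0, -0.24, 0], [0.007, -0.066, 0, 0, 0, -0.36, 0], [0.01, -0.09, 0, 0, 0, -0.48, 0], [0.012, -0.117, 0, 0, 0, -0.6, 0]]])

```text
time_s: 9.5
eef_pos: [0.4862, -0.2396, 0.2077]
eef_rot: [-0.001, 0.462, 0.887, 0.001]
wrist_force: [1.9, 0.3, -2.5]
opening: 0.249
grasp_force: 62.1
```

Emit:
carry_out(plan=[[[0.0024, -0.028, 0, 0, 0, -0.12, 0], [0.005, -0.056, 0, 0, 0, -0.24, 0], [0.007, -0.083, 0, 0, 0, -0.36, 0], [0.01, -0.105, 0, 0, 0, -0.48, 0], [0.0125, -0.117, 0, 0, 0, -0.596, 0]]])

```text
time_s: 9.92
eef_pos: [0.4986, -0.3587, 0.2074]
eef_rot: [-0.001, 0.703, 0.712, 0.0]
wrist_force: [-0.2, 1.2, -1.5]
opening: 0.248
grasp_force: 62.1
```

Emit:
carry_out(plan=[[[0, 0, -0.04, 0, 0, 0, 0], [0, 0, -0.08, 0, 0, 0, 0], [0, 0, -0.12, 0, 0, 0, 0], [0, 0, -0.145, 0, 0, 0, 0], [0, 0, -0.155, 0, 0, 0, 0]]])

```text
time_s: 10.33
eef_pos: [0.4959, -0.3531, 0.0474]
eef_rot: [-0.005, 0.7, 0.714, 0.0]
wrist_force: [-0.9, 0.9, -2.4]
opening: 0.246
grasp_force: 62.0
```

Emit:
carry_out(plan=[[[0, 0, -0.002, 0, 0, 0, 0], [0, 0, -0.004, 0, 0, 0, 0], [0, 0, -0.005, 0, 0, 0, 0], [0, 0, -0.006, 0, 0, 0, 0], [0, 0, -0.006, 0, 0, 0, 0]]])

```text
time_s: 10.75
eef_pos: [0.4995, -0.358, 0.0496]
eef_rot: [0.002, 0.7, 0.714, -0.0]
wrist_force: [-0.2, 1.7, -2.8]
opening: 0.248
grasp_force: 62.1
```

Emit:
carry_out(plan=[[[0, 0, -0.001, 0, 0, 0, 0], [0, 0, -0.002, 0, 0, 0, 0], [0, 0, -0.003, 0, 0, 0, 0], [0, 0, -0.004, 0, 0, 0, 0], [0, 0, -0.004, 0, 0, 0, 0]]])

```text
time_s: 11.17
eef_pos: [0.4989, -0.3571, 0.0453]
eef_rot: [0.0, 0.7, 0.714, -0.0]
wrist_force: [-3.1, 3.6, 9.1]
opening: 0.248
grasp_force: 63.5
```

Emit:
carry_out(plan=[[[0, 0, 0.001, 0, 0, 0, 0], [0, 0, 0.001, 0, 0, 0, 0.3], [0, 0, 0.001, 0, 0, 0, 0.5], [0, 0, 0.001, 0, 0, 0, 0.8], [0, 0, 0.001, 0, 0, 0, 1]]])

```text
time_s: 11.58
eef_pos: [0.4986, -0.3571, 0.0448]
eef_rot: [0.0, 0.7, 0.714, -0.0]
wrist_force: [0.4, 0.0, 0.2]
opening: 0.71
grasp_force: 0.0
```

Emit:
carry_out(plan=[[[0, 0, 0, 0, 0, 0, 1], [0, 0, 0, 0, 0, 0, 1], [0, 0, 0, 0, 0, 0, 1], [0, 0, 0.01, 0, 0, 0, 1], [0, 0, 0.03, 0, 0, 0, 1]]])

```text
time_s: 12.0
eef_pos: [0.497, -0.3555, 0.0729]
eef_rot: [-0.003, 0.7, 0.714, 0.0]
wrist_force: [0.2, 0.6, -0.2]
opening: 1.002
grasp_force: 0.0
```

Emit:
carry_out(plan=[[[0, 0, 0.03, 0, 0, 0, 1], [0, 0, 0.06, 0, 0, 0, 1], [0, 0, 0.1, 0, 0, 0, 0.5], [0, 0, 0.13, 0, 0, 0, 0], [0, 0, 0.14, 0, 0, 0, 0]]])

```text
time_s: 12.42
eef_pos: [0.5006, -0.359, 0.2221]
eef_rot: [0.005, 0.7, 0.714, -0.0]
wrist_force: [1.3, -1.5, 1.1]
opening: 0.603
grasp_force: 0.0
```

Run:
```python
from h import *
w=cap('wrist','w7');t=cap('top','t7');s=cap('scene','s7');o=get_obs();print(o['eef_pos'],o['opening'])
v,u=np.mgrid[:420,:560]
def r(n,P,m):
    p=P[m];print(n,len(p),[np.round(a,1) for a in cv2.minAreaRect((p[:,:2]*1000).astype(np.float32))],np.median(p[:,2]).round(4)) if len(p)>5 else print(n,0)
P=cloud(w);hsv=cv2.cvtColor(w['pixels'],cv2.COLOR_RGB2HSV)
nr=(abs(P[...,0]-.4976)<.045)&(abs(P[...,1]+.37)<.08)
r('bar',P,nr&(P[...,2]>.074)&(P[...,2]<.086)&(hsv[...,1]>80));r('foot',P,nr&(P[...,2]>.018)&(P[...,2]<.032)&(hsv[...,2]>70))
for n,c in(('top',t),('scene',s)):
    P=cloud(c);d=(P[...,2]>.117)&(P[...,2]<.135)&(c['pixels'].max(-1)<60)
    for p in((.443,-.09),(.512,.095),(.7,.026),(.628,-.1575)):
        r(n,P,d&(abs(P[...,0]-p[0])<.025)&(abs(P[...,1]-p[1])<.025))
P=cloud(s);r('tin',P,(abs(P[...,0]-.38)<.07)&(abs(P[...,1]+.12)<.07)&(P[...,2]>.028)&(P[...,2]<.045))
P=cloud(t);r('tin',P,(abs(P[...,0]-.38)<.07)&(abs(P[...,1]+.12)<.07)&(P[...,2]>.028)&(P[...,2]<.045))
```

```text
[ 0.49878504 -0.3572584   0.21578071] 0.33019700926561996
bar 2027 [array([ 499. , -373.1]), array([19.7, 88.8]), np.float64(0.7)] 0.0799
foot 1029 [array([ 499.5, -373.6]), array([ 30.1, 129.6]), np.float64(0.9)] 0.025
top 36 [array([444.1, -89.3]), array([17.6, 18.9]), np.float64(60.0)] 0.1263
top 39 [array([512.2,  94.7]), array([18.3, 19.4]), np.float64(87.3)] 0.1249
top 35 [array([696.8,  27.1]), array([16. , 17.7]), np.float64(88.8)] 0.1251
top 33 [array([ 628.9, -157.7]), array([15.9, 18.3]), np.float64(83.1)] 0.126
scene 40 [array([449.2, -90.5]), array([18.1, 17.1]), np.float64(73.2)] 0.1245
scene 53 [array([517.6,  95.6]), array([21.1, 17.9]), np.float64(79.2)] 0.1241
scene 59 [array([702.5,  26.4]), array([21., 17.]), np.float64(80.9)] 0.1249
scene 0
tin 343 [array([ 375.2, -150.5]), array([78. , 87.2]), np.float64(89.4)] 0.0332
tin 68 [array([ 415.5, -120.8]), array([53. , 53.9]), np.float64(41.2)] 0.0345
```

Scraper stands on its mat at (0.499, −0.373), level, and the dial has not moved. Next I'll go behind the robot-side-right post with shut fingers, and have a script work out the arc numbers.

Emit:
carry_out(plan=[[[-0.006, 0.02, 0, 0, 0, 0.075, 0], [-0.01, 0.045, 0, 0, 0, 0.15, 0], [-0.014, 0.07, 0, 0, 0, 0.22, 0], [-0.016, 0.095, 0, 0, 0, 0.29, 0], [-0.018, 0.12, 0, 0, 0, 0.363, 0]]])

```text
time_s: 12.98
eef_pos: [0.4788, -0.235, 0.2118]
eef_rot: [-0.003, 0.558, 0.83, 0.0]
wrist_force: [-0.3, -0.2, -0.1]
opening: -0.002
grasp_force: 0.0
```

Emit:
carry_out(plan=[[[-0.003, 0.03, 0, 0, 0, 0.075, 0], [-0.006, 0.06, 0, 0, 0, 0.15, 0], [-0.008, 0.085, 0, 0, 0, 0.22, 0], [-0.01, 0.105, 0, 0, 0, 0.29, 0], [-0.012, 0.111, 0, 0, 0, 0.363, 0]]])

```text
time_s: 13.4
eef_pos: [0.4666, -0.1224, 0.212]
eef_rot: [-0.003, 0.398, 0.917, 0.001]
wrist_force: [0.1, 0.5, 0.5]
opening: 0.001
grasp_force: 0.0
```

Emit:
carry_out(plan=[[[0, 0, -0.03, 0, 0, 0, 0], [0, 0, -0.06, 0, 0, 0, 0], [0, 0, -0.09, 0, 0, 0, 0], [0, 0, -0.115, 0, 0, 0, 0], [0, 0, -0.125, 0, 0, 0, 0]]])

```text
time_s: 13.82
eef_pos: [0.4643, -0.1237, 0.0841]
eef_rot: [-0.005, 0.401, 0.916, 0.0]
wrist_force: [-0.6, 0.6, -0.3]
opening: -0.001
grasp_force: 0.0
```

Run:
```python
from h import *
s=cap('scene','s8');o=get_obs();print(o['eef_pos'],o['eef_rot'],o['opening'],o['wrist_force'])
c=np.array([.572,-.0315]);p=o['eef_pos'][:2]-c
a0=np.degrees(np.arctan2(p[1],p[0]))%360;r0=np.hypot(*p);print(a0,r0)
A=[a0]
prof=[2.5]*4+[4]*4+[4.8]*11+[3.5,3,2.5,2,2,1.5];prof=np.array(prof);print(len(prof))
prof*=(a0-127.5)/prof.sum()
al=a0-np.r_[0,np.cumsum(prof)];rr=r0+(.140-r0)*np.minimum(np.arange(len(al))/6,1)
xy=c+np.c_[rr*np.cos(np.radians(al)),rr*np.sin(np.radians(al))]
for k in range(0,len(prof),5):
    print([[*(xy[k+j]-xy[k]).round(4).tolist(),0,0,0,round(float(np.radians(al[k+j]-al[k])),3),0] for j in range(1,6)])
cv2.imwrite('pics/m8.png',cv2.resize(s['pixels'][100:300,180:400,::-1],None,fx=2.8,fy=2.8,interpolation=2))
```

```text
[ 0.46427575 -0.12377893  0.08404853] [-5.37579898e-03  4.00876727e-01  9.16116094e-01  5.01966412e-04] 0.0034422525078676605 [-1.44565269  0.57711889 -2.03309849]
220.58407654130852 0.14184469145777875
25
[[-0.0037, 0.005, 0, 0, 0, -0.044, 0], [-0.0071, 0.0101, 0, 0, 0, -0.087, 0], [-0.0103, 0.0153, 0, 0, 0, -0.131, 0], [-0.0133, 0.0207, 0, 0, 0, -0.174, 0], [-0.0177, 0.0294, 0, 0, 0, -0.244, 0]]
[[-0.0038, 0.009, 0, 0, 0, -0.07, 0], [-0.0072, 0.0181, 0, 0, 0, -0.139, 0], [-0.01, 0.0275, 0, 0, 0, -0.209, 0], [-0.0125, 0.0389, 0, 0, 0, -0.293, 0], [-0.014, 0.0505, 0, 0, 0, -0.376, 0]]
[[-0.0005, 0.0117, 0, 0, 0, -0.084, 0], [-0.0001, 0.0234, 0, 0, 0, -0.167, 0], [0.0013, 0.035, 0, 0, 0, -0.251, 0], [0.0037, 0.0464, 0, 0, 0, -0.334, 0], [0.007, 0.0577, 0, 0, 0, -0.418, 0]]
[[0.0042, 0.0109, 0, 0, 0, -0.084, 0], [0.0094, 0.0214, 0, 0, 0, -0.167, 0], [0.0154, 0.0315, 0, 0, 0, -0.251, 0], [0.0222, 0.041, 0, 0, 0, -0.334, 0], [0.0277, 0.0475, 0, 0, 0, -0.395, 0]]
[[0.005, 0.0053, 0, 0, 0, -0.052, 0], [0.0094, 0.0096, 0, 0, 0, -0.096, 0], [0.013, 0.0129, 0, 0, 0, -0.131, 0], [0.0167, 0.016, 0, 0, 0, -0.165, 0], [0.0196, 0.0183, 0, 0, 0, -0.192, 0]]
```

View pics/m8.png

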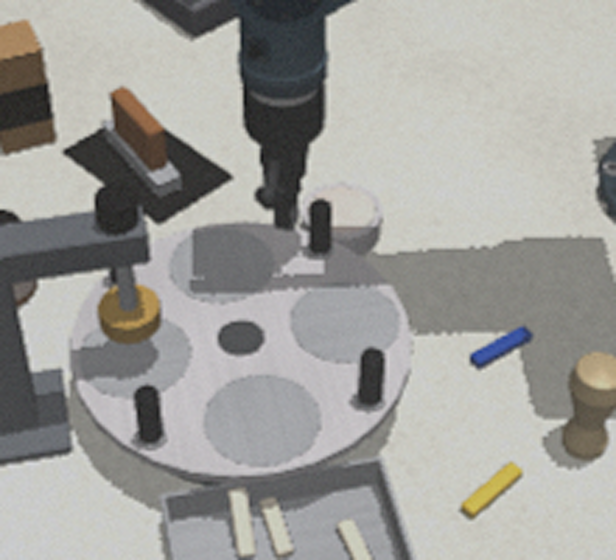

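The fingers (285,215) stand just behind the post (320,225), the scraper is upright on its mat, and three strips are in the tray. Turning now.

Emit:
carry_out(plan=[[[-0.0037, 0.005, 0, 0, 0, -0.044, 0], [-0.0071, 0.0101, 0, 0, 0, -0.087, 0], [-0.0103, 0.0153, 0, 0, 0, -0.131, 0], [-0.0133, 0.0207, 0, 0, 0, -0.174, 0], [-0.0177, 0.0294, 0, 0, 0, -0.244, 0]]])

```text
time_s: 14.28
eef_pos: [0.4518, -0.099, 0.0906]
eef_rot: [0.002, 0.51, 0.86, -0.001]
wrist_force: [-0.7, -5.8, -0.3]
opening: 0.0
grasp_force: 1.9
```

Emit:
carry_out(plan=[[[-0.0038, 0.009, 0, 0, 0, -0.07, 0], [-0.0072, 0.0181, 0, 0, 0, -0.139, 0], [-0.01, 0.0275, 0, 0, 0, -0.209, 0], [-0.0125, 0.0389, 0, 0, 0, -0.293, 0], [-0.014, 0.0505, 0, 0, 0, -0.376, 0]]])

```text
time_s: 14.7
eef_pos: [0.4368, -0.0461, 0.0904]
eef_rot: [0.0, 0.663, 0.749, -0.0]
wrist_force: [0.2, -1.3, -1.1]
opening: -0.006
grasp_force: 0.5
```

Emit:
carry_out(plan=[[[-0.0005, 0.0117, 0, 0, 0, -0.084, 0], [-0.0001, 0.0234, 0, 0, 0, -0.167, 0], [0.0013, 0.035, 0, 0, 0, -0.251, 0], [0.0037, 0.0464, 0, 0, 0, -0.334, 0], [0.007, 0.0577, 0, 0, 0, -0.418, 0]]])

```text
time_s: 15.12
eef_pos: [0.4439, 0.0119, 0.0903]
eef_rot: [0.0, 0.804, 0.595, -0.0]
wrist_force: [0.9, -1.7, -0.3]
opening: -0.002
grasp_force: 0.7
```

Emit:
carry_out(plan=[[[0.0042, 0.0109, 0, 0, 0, -0.084, 0], [0.0094, 0.0214, 0, 0, 0, -0.167, 0], [0.0154, 0.0315, 0, 0, 0, -0.251, 0], [0.0222, 0.041, 0, 0, 0, -0.334, 0], [0.0277, 0.0475, 0, 0, 0, -0.395, 0]]])

```text
time_s: 15.53
eef_pos: [0.4721, 0.0597, 0.0904]
eef_rot: [0.0, 0.905, 0.426, 0.0]
wrist_force: [0.0, -0.6, 0.8]
opening: -0.003
grasp_force: 0.0
```

```bash
cat > posts.py <<'E'
from h import *
import sys
o=get_obs();p=o['eef_pos'][:2]-[.572,-.0315];print('tcp',o['eef_pos'],np.degrees(np.arctan2(p[1],p[0]))%360,np.hypot(*p),o['wrist_force'])
for n in('top','scene'):
    c=cap(n,n+sys.argv[1]);P=cloud(c);R=P[...,:2]-[.572,-.0315];r=np.hypot(R[...,0],R[...,1])
    m=((P[...,2]>.117)&(P[...,2]<.135)&(c['pixels'].max(-1)<70)&(abs(r-.14)<.025)).astype(np.uint8)
    k,l,st,ce=cv2.connectedComponentsWithStats(m)
    for i in range(1,k):
        if st[i,4]>=8:
            q=cv2.minAreaRect((P[l==i][:,:2]*1000).astype(np.float32));d=np.array(q[0])/1000-[.572,-.0315]
            print(n,st[i,4],np.round(q[0],1),np.round(q[1],1),'angle',round(np.degrees(np.arctan2(d[1],d[0]))%360,1))
E
python3 posts.py 9
```

```text
tcp [0.47209301 0.05968953 0.09040132] 137.61191442008544 0.13526617114973488 [ 0.04079388 -0.56134114  0.76149044]
top 39 [681.1  54.6] [21.6 17.9] angle 38.3
top 38 [ 656.  -141.2] [15.9 19.8] angle 307.5
top 39 [ 461.1 -117.2] [18.  20.2] angle 217.7
scene 40 [ 462.7 -114.5] [20.7 16. ] angle 217.2
scene 90 [485.4  71.1] [47.2 22.4] angle 130.2
scene 60 [689.3  50.9] [20.1 16.4] angle 35.1
```

Emit:
carry_out(plan=[[[0.005, 0.0053, 0, 0, 0, -0.052, 0], [0.0094, 0.0096, 0, 0, 0, -0.096, 0], [0.013, 0.0129, 0, 0, 0, -0.131, 0], [0.0167, 0.016, 0, 0, 0, -0.165, 0], [0.0196, 0.0183, 0, 0, 0, -0.192, 0]]])

```text
time_s: 16.05
eef_pos: [0.4906, 0.0768, 0.0899]
eef_rot: [0.0, 0.941, 0.339, -0.001]
wrist_force: [-1.2, -2.5, 0.6]
opening: 0.0
grasp_force: 0.8
```

Emit:
carry_out(plan=[[[0, 0, 0, 0, 0, 0, 0], [0, 0, 0, 0, 0, 0, 0], [0, 0, 0, 0, 0, 0, 0], [0, 0, 0, 0, 0, 0, 0], [0, 0, 0, 0, 0, 0, 0]]])

```text
time_s: 16.47
eef_pos: [0.491, 0.0772, 0.0899]
eef_rot: [-0.0, 0.941, 0.339, -0.0]
wrist_force: [-0.2, 0.3, -1.3]
opening: 0.006
grasp_force: 0.0
```

```bash
python3 posts.py 10
```

```text
tcp [0.49097321 0.07722704 0.08985492] 126.69462894159592 0.13559833953780862 [-0.2397744   0.31243098 -1.30621198]
top 36 [694.9  30.2] [19.8 16.8] angle 26.7
top 40 [ 633.2 -156.3] [20.8 18.6] angle 296.1
top 38 [446.2 -93.4] [15.1 20.4] angle 206.2
scene 39 [450.9 -94.6] [22.1 13.5] angle 207.5
scene 95 [504.4  89.1] [36.4 29.3] angle 119.3
scene 60 [700.4  31. ] [22.1 16.9] angle 26.0
```

Emit:
carry_out(plan=[[[0.0008, 0.0006, 0, 0, 0, -0.007, 0], [0.0016, 0.0012, 0, 0, 0, -0.014, 0], [0.0024, 0.0018, 0, 0, 0, -0.021, 0], [0.0032, 0.0024, 0, 0, 0, -0.028, 0], [0.0032, 0.0024, 0, 0, 0, -0.028, 0]]])

```text
time_s: 16.98
eef_pos: [0.4946, 0.0799, 0.0898]
eef_rot: [0.0, 0.945, 0.326, 0.0]
wrist_force: [-0.4, 0.3, -0.4]
opening: -0.003
grasp_force: 0.0
```

```bash
python3 posts.py 11
```

```text
tcp [0.49457466 0.07989676 0.08981944] 124.80089309109547 0.13566105306234608 [-0.38833842  0.29629207 -0.35950611]
top 37 [698.3  27.6] [19.5 18.2] angle 25.1
top 36 [ 629.7 -157.8] [15.5 20.2] angle 294.5
top 38 [444.1 -90.4] [15.3 18.8] angle 204.7
scene 42 [449.7 -89. ] [22.4 16.1] angle 205.2
scene 101 [509.2  88.4] [41.7 28. ] angle 117.7
scene 60 [703.4  26.8] [21.5 16.7] angle 23.9
```

The angles match the home position. I'll back off and rise.

Emit:
carry_out(plan=[[[-0.006, -0.0045, 0, 0, 0, 0, 0], [-0.014, -0.0105, 0, 0, 0, 0, 0], [-0.02, -0.015, 0, 0, 0, 0, 0], [-0.02, -0.015, 0.02, 0, 0, 0, 0], [-0.02, -0.015, 0.05, 0, 0, 0, 0]]])

```text
time_s: 17.5
eef_pos: [0.4705, 0.0643, 0.1373]
eef_rot: [-0.002, 0.946, 0.325, -0.003]
wrist_force: [0.5, 0.4, 0.2]
opening: 0.002
grasp_force: 0.0
```

Emit:
carry_out(plan=[[[0, 0, 0.035, 0, 0, 0, 0], [0, 0, 0.07, 0, 0, 0, 0], [-0.02, 0, 0.1, 0, 0, 0, 0], [-0.04, 0, 0.12, 0, 0, 0, 0], [-0.05, 0, 0.12, 0, 0, 0, 0]]])

```text
time_s: 17.92
eef_pos: [0.4246, 0.0642, 0.2644]
eef_rot: [0.002, 0.945, 0.326, 0.003]
wrist_force: [1.1, -1.0, 0.6]
opening: -0.001
grasp_force: 0.0
```

Emit:
carry_out(plan=[[[0, 0, 0, 0, 0, 0, 0], [0, 0, 0, 0, 0, 0, 0], [0, 0, 0, 0, 0, 0, 0], [0, 0, 0, 0, 0, 0, 0], [0, 0, 0, 0, 0, 0, 0]]])

```text
time_s: 18.33
eef_pos: [0.4243, 0.0647, 0.2588]
eef_rot: [-0.0, 0.945, 0.326, -0.001]
wrist_force: [-0.5, 0.8, -0.3]
opening: 0.004
grasp_force: 0.0
```

```bash
python3 posts.py 12
python3 - <<'E'
from h import *
for n in('top12','scene12'):
    c=load(n);P=cloud(c);R=P-np.array([.5715,-.0315,0]);X=R@[.937,-.3486,0];Y=R@[.3486,.937,0]
    m=((abs(X)<.09)&(Y>.164)&(Y<.29)&(P[...,2]>.0105)&(P[...,2]<.06)&(abs(X)<.085)&(Y<.285)).astype(np.uint8)
    k,l,st,ce=cv2.connectedComponentsWithStats(m)
    print(n,[(st[i,4],X[l==i].mean().round(3),Y[l==i].mean().round(3)) for i in range(1,k) if st[i,4]>12])
a,b=load('scene0')['pixels'].astype(int),load('scene12')['pixels'].astype(int)
h=cv2.cvtColor(b.astype(np.uint8),cv2.COLOR_RGB2HSV);P=cloud(load('scene12'))
m=(h[...,1]>100)&(h[...,0]<20)&(abs(P[...,0]-.5)<.05)&(abs(P[...,1]+.37)<.08);p=P[m];print('bar',len(p),np.median(p,0),np.percentile(p[:,2],95))
E
```

```text
tcp [0.42428213 0.06466367 0.25884825] 146.93605548060052 0.17626122962814206 [-0.47516348  0.75391502 -0.34568739]
top 35 [698.1  26.9] [15.7 23. ] angle 24.9
top 36 [ 628.8 -157.7] [15.9 17.9] angle 294.2
top 38 [444. -89.] [18.1 18.7] angle 204.2
scene 41 [450.1 -89.2] [21.7 15.8] angle 205.3
scene 57 [517.6  95.4] [22.5 17.1] angle 113.2
scene 60 [703.3  26. ] [20.6 17.2] angle 23.6
top12 [(np.int32(53), np.float64(0.033), np.float64(0.182)), (np.int32(47), np.float64(0.002), np.float64(0.185)), (np.int32(44), np.float64(-0.064), np.float64(0.236))]
scene12 [(np.int32(127), np.float64(0.036), np.float64(0.183)), (np.int32(99), np.float64(0.006), np.float64(0.186)), (np.int32(167), np.float64(-0.058), np.float64(0.221))]
bar 132 [ 0.50372185 -0.37198491  0.07761326] 0.08118778118029198
```

The dial is home, the three strips are in the tray and the scraper stands on its mat.

```bash
python3 -c "
from bench import hand_in
print(hand_in())"
```

```text
the job is handed in; nothing more can be done
None
```

Handed in at about 18 s: all three trimmings are in the tray (one leans on its near wall), the scraper is back upright on its mat, and the dial is one position clockwise and home, within measurement error; hand-in returned no verdict.

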